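# Shut down the bench test rig at its three stations

### The job

Shut down the bench test rig in the proper order with a fingertip: push in the square-headed switch, then the round-headed switch, each fully home so that it stays in, and last tap the mushroom button on top of the longer control box well down and let it spring back up. Press each one lightly from above and none before its turn; do not shove, tip or lift the boxes, and leave the other things on the desk where they are.

Things in the scene. Friction and masses are not known exactly. Their poses are not given: they have to be found in the camera images.
- square_box: grey switch enclosure 84 x 84 x 55 mm with a black SQUARE plunger head on a steel collar. Loose, 0.6 kg. Origin: centre of the underside, z up. The plunger is in the middle of the lid, lid top 55 mm above the desk. A cable gland points along +x of the body
- round_box: the same grey switch enclosure, 84 x 84 x 55 mm, but with a black ROUND plunger head. Loose, 0.6 kg. Origin: centre of the underside, z up. The plunger is in the middle of the lid, lid top 55 mm above the desk. A cable gland points along +x of the body
- control_box: control station lying on its back, 181 x 75 mm, body 62 mm high, 92 mm to the top of the mushroom button, loose, 0.38 kg. Origin: centre of the underside, x along its length, z up. The mushroom button is 52 mm from the origin along +x; a fixed black selector knob, 87 mm high, stands at 18 mm along -x and is not used; a cable gland is at the -x end
- square_top (a point): centre of the top face of the square plunger head (30 x 30 mm, 12 mm thick); 82 mm above the desk when out, 74 mm when fully in. The head sits on a rubber cushion that yields a further 1 mm for each 3 N (3 mm at most) and springs back
- round_top (a point): centre of the top face of the round plunger head (36 mm across, 12 mm thick); 82 mm above the desk when out, 74 mm when fully in. The head sits on a rubber cushion that yields a further 1 mm for each 3 N (3 mm at most) and springs back
- stop_top (a point): centre of the top of the mushroom button (38 mm across); 92 mm above the desk when up, 87 mm when fully down
- square_switch (a joint): travel of the square plunger in m: 0 out, 0.008 fully in; it starts 0 to 1.5 mm in. It slides straight down, gives way at about 3 N, meets its stop after 8 mm and stays where it is left
- round_switch (a joint): travel of the round plunger in m: 0 out, 0.008 fully in; it starts 0 to 1.5 mm in. It slides straight down, gives way at about 3 N, meets its stop after 8 mm and stays where it is left
- control_box_stop (a joint): travel of the mushroom button in m: 0 up, 0.005 fully down, straight down. A spring pushes it back up: about 1.6 N for each mm, 8 N at the hard stop at the bottom
- relay_0: bystander: relay module, 78 x 34 x 54 mm, origin at the centre of the underside
- tape_black: bystander: roll of tape lying flat, 62 mm across, 19 mm high, origin at the centre of the underside
Things that resemble listed ones, but are neither listed nor needed, are in the scene too. What is shaped like the square_box but pink is not meant.

How it is judged:
By the outcome, as a careful person would: the job done as asked, in the order asked, and still so for the second after the job is handed in, with the robot touching nothing.
It also fails if it takes over 48 s, if anything falls off the work surface, if the arm or the gripper's body presses on something with over 40 N, if the wrist force passes 120 N, or if a joint passes its speed limit or range.

### The arm

A 6-joint arm with a two-finger parallel gripper is mounted at the origin on a cart in front of the work surface, level with it; the furniture and walls round the work are solid. World frame = base frame: x ahead of the robot, y to its left, z up, the work surface at z = 0. Lengths are in mm, angles in rad, forces in N, time in s.
With the tool pointing down it reaches from about 350 to 975 mm from the base axis. Payload 7.1 kg.
Tool frame: the origin (TCP) lies at the very end of the fingers, on their centre line; the grasp point (between the pads) lies ctrl.hold_point_z behind it (ctrl.hold_point_z is the distance from the TCP to the grasp point, in mm); z points along the fingers, y is the line along which they close (so a half turn about z gives the same grasp; the last joint's range is limited). The gripper opens to 88 mm and grips with 3 to 60 N. Pads are 20 mm wide; open, the fingers measure 115 mm over their backs; the gripper's body (75 mm by 178 mm) begins 61 mm behind the grasp point.
Start: joints at [-1.321, 0.423, 1.63, -0, 1.089, -0.019], TCP at [166.003, -602.535, 222.675] pointing down, gripper open.
Joint ranges: [-3, 3], [-0.9, 2.11], [0.09, 2.58], [-1.31, 4.45], [0.11, 2.69], [-2.54, 2.54]. Speed limits (rad/s): [2.39, 2.39, 3.01, 3.14, 3.14, 3.14].

### API

Orientations are given as a rotation vector (axis times angle).
In Python, from workcell import ctrl gives the robot as it stands. The module is installed in compiled form; this text tells all that it offers.
- The arm moves only by the shell command python3 -m creep 'ROWS'. ROWS is JSON, a list of rows, each an object with "translation": the shift along the tool's x, y, z in mm, a list of three; "angular": the turn, a rotation vector about the tool's x, y, z in rad, a list of three; "jaw": the opening, from 0 (shut) to 1 (fully open). A call has exactly 8 rows; each row is the pose to reach, as a shift and turn from the pose commanded when the call began, along the tool's axes at that moment; what a row does not reach only later rows make up. A row lasts 1/8 s, in which the tool goes at most 62.5 mm and 10.7 degrees, less where a joint would pass 70% of its speed; a pose out of reach is approached as far as the arm can. A call with a gripper value outside its range is refused whole. The fingers move at their own pace and stop on an object; the grip force is fixed at half the most. Time passes only in rows, so rows that repeat a pose let the fingers close, or fill a call up. It gives the time, the measured TCP pose, the force, the opening and the grip force at its end, in the units of the state.
- ctrl.get_obs(): the state, without advancing time (a new reading comes with each control period).
- ctrl.get_image(name): name is "side" or "top"; returns the picture (384x512x3 uint8, red, green, blue); there is no depth.
- ctrl.camera_info(name): a dict with "camera_matrix" (3x3 intrinsics, pixels), "distortion" ([k1, k2, p1, p2, k3] as OpenCV has them; the pictures are not rectified), "world_from_camera" (4x4, takes a point from camera to world coordinates). Camera axes: x right, y up, looking along -z (the intrinsics and any distortion apply to the point x, -y, -z); pixel columns grow to the right and rows downward; lengths in mm; the calibration is good to about 2 mm. A picture is of the moment at which its call begins. camera_info takes no time and is no camera call.
- ctrl.close_job(): hands the job in; it is judged then, once.
Trained networks look in the newest picture that a camera, given by its name, has taken for a name from the list of things; names that differ only in an ending like _2 or _b are one class to them, and where a whole thing is asked for, a point or a joint stands for the part that bears it (a point fixed in the world has none). Each returns a list of dicts, best first, with "score" (0 to 1); they miss things now and then, are a little off and sometimes report something else, mostly with a low value. They report only what shows in the picture. A call takes as long as a camera call. They do not tell look-alikes from the thing itself.
- ctrl.look_for(camera, label): "rect" ([left, top, right, bottom] in pixels, round what is visible of it).
The state is a dict: "t": time; "qpos": joint angles; "qvel": joint speeds; "joint_torque": joint torques, N m; "ee_pos": TCP position; "orientation": TCP orientation; "ft_force": force on the tool from outside, world axes, zero at the start; "moment": the same for the moment, N m; "width": finger opening in mm; "grasp_force": force on a finger pad.
Only numpy, scipy, OpenCV 4.12 (cv2) and the standard library are available. Lean on these libraries where they do the work, as an engineer would, in place of code of your own. Each camera call takes 0.05 s, during which the arm holds its last target. There are 200 camera calls.

## Working session

There is one attempt and no reset: what is moved stays moved. The work goes in short steps, Python scripts to look and compute and a shell command to move; the robot and the scene stay as the last step left them, time stands still between calls to the robot, and variables do not carry over. Pictures are saved under pics/ and viewed, at most 10 in all, crops included, and the job is handed in when it is done.

```bash
mkdir -p pics; cat > h.py <<'E'
import numpy as np, cv2
from workcell import ctrl
def ray(cam,u,v):
    c=ctrl.camera_info(cam);K=np.array(c["camera_matrix"],float);D=np.array(c["distortion"],float);T=np.array(c["world_from_camera"])
    p=cv2.undistortPoints(np.array([[[u,v]]],float),K,D)[0,0]
    return T[:3,3],T[:3,:3]@np.array([p[0],-p[1],-1])
def at_z(cam,u,v,z):
    o,d=ray(cam,u,v);return (o+d*(z-o[2])/d[2]).round(1)
def proj(cam,P):
    c=ctrl.camera_info(cam);K=np.array(c["camera_matrix"],float);D=np.array(c["distortion"],float);T=np.array(c["world_from_camera"])
    q=(np.array(P,float).reshape(-1,3)-T[:3,3])@T[:3,:3]*[1,-1,-1]
    return cv2.projectPoints(q,np.zeros(3),np.zeros(3),K,D)[0].reshape(-1,2)
def snap(cam,f,crop=None,s=1):
    im=ctrl.get_image(cam)[:,:,::-1].copy()
    if crop: im=im[crop[1]:crop[3],crop[0]:crop[2]]
    cv2.imwrite("pics/"+f,cv2.resize(im,None,fx=s,fy=s,interpolation=cv2.INTER_CUBIC));return im
E
python3 - <<'E'
from h import *
snap("top","t0.png",s=1.5);snap("side","s0.png",s=1.5)
for cam in("top","side"):
  print(cam,np.array(ctrl.camera_info(cam)["world_from_camera"])[:3,3].round())
  for l in("square_box","round_box","control_box","square_top","round_top","stop_top","relay_0","tape_black"):
    print(l,[(np.round(r["rect"]).tolist(),round(r["score"],2)) for r in ctrl.look_for(cam,l)])
o=ctrl.get_obs();print(o["t"],o["orientation"],o["ee_pos"],ctrl.hold_point_z)
E
```

```text
top [ 257.   -0. 1351.]
square_box [([172.0, 172.0, 202.0, 198.0], 0.78), ([134.0, 196.0, 168.0, 233.0], 0.66)]
round_box [([253.0, 168.0, 284.0, 201.0], 0.62)]
control_box []
square_top [([178.0, 180.0, 193.0, 188.0], 0.46)]
round_top []
stop_top [([342.0, 149.0, 352.0, 156.0], 0.39)]
relay_0 [([304.0, 146.0, 311.0, 170.0], 0.53)]
tape_black [([218.0, 161.0, 235.0, 179.0], 0.5)]
side [-451.  197. 1181.]
square_box [([168.0, 199.0, 205.0, 238.0], 0.85), ([123.0, 239.0, 162.0, 277.0], 0.61)]
round_box []
control_box [([353.0, 162.0, 383.0, 191.0], 0.62)]
square_top []
round_top []
stop_top []
relay_0 []
tape_black [([219.0, 188.0, 238.0, 207.0], 0.58)]
0.9 [ 3.11325374e+00  4.20984301e-01 -6.26676676e-05] [ 165.99025837 -602.53465181  222.66181618] 18.700000000000003
```

View pics/t0.png

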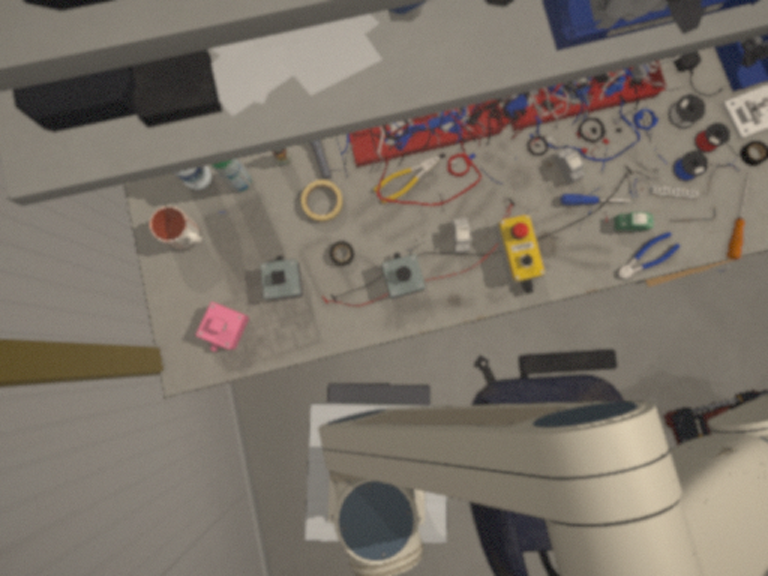

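View pics/s0.png

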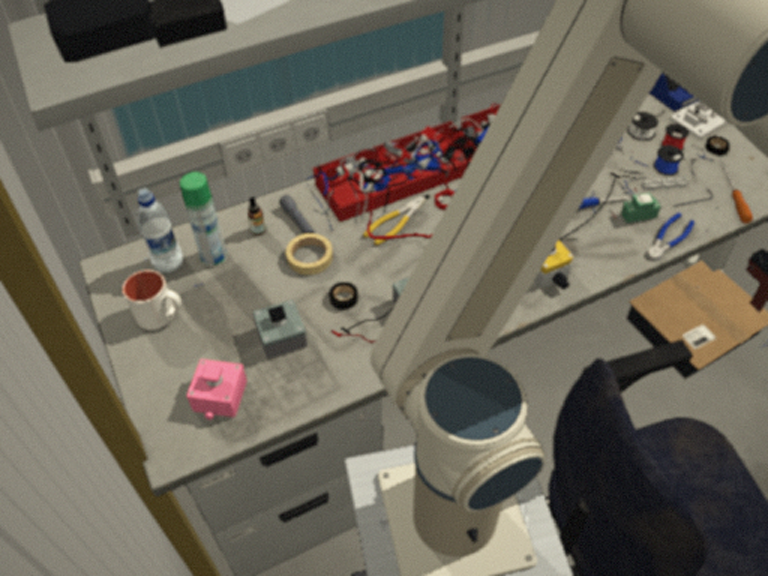

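The top view shows a grey box at (186,185), a second grey box at (269,183), the yellow control box at (348,165) with its red mushroom at about (346,153), and a pink decoy at (147,217). The side view has a grey box at (186,218), and the arm hides the other two. Next is an enlarged crop to confirm the head shapes.

```bash
python3 - <<'E'
from h import *
im=ctrl.get_image("top")[:,:,::-1]
a=[cv2.resize(im[155:211,x:x+56],(400,400),interpolation=cv2.INTER_CUBIC) for x in(158,241)]
b=cv2.resize(im[137:205,320:388],(400,400),interpolation=cv2.INTER_CUBIC)
cv2.imwrite("pics/c1.png",cv2.resize(np.hstack(a+[b]),(798,266)))
print(proj("top",[[0,0,0],[166,-602,222],[500,0,0]]).round())
for n,u,v,z in(("sq",185.5,184,81),("rd",269,182.5,81),("st",346,153,90)):print(n,at_z("top",u,v,z))
# dark head blobs
for n,(x0,y0,x1,y1),z in(("sq",(175,174,200,198),81),("rd",(257,172,282,196),81)):
  g=cv2.cvtColor(im[y0:y1,x0:x1],cv2.COLOR_BGR2GRAY); 
  m=(g<65).astype(np.uint8); n_,l,s,c=cv2.connectedComponentsWithStats(m)
  for i in range(1,n_):
    if s[i,4]>15: print(n,s[i].tolist(),c[i]+[x0,y0],at_z("top",*(c[i]+[x0,y0]),z))
h=im.astype(int);m=((h[:,:,2]>150)&(h[:,:,1]<80))[140:170,335:360];y,x=np.nonzero(m);print(x.mean()+335,y.mean()+140,len(x),at_z("top",x.mean()+335,y.mean()+140,88))
E
```

```text
[[251. 314.]
 [459. 275.]
 [254. 171.]]
sq [434.9 231.7  81. ]
rd [446.6 -51.2  81. ]
st [ 553.1 -311.8   90. ]
sq [7, 8, 7, 7, 43] [184.86046512 184.86046512] [431.9 233.7  81. ]
rd [8, 7, 8, 8, 44] [268.31818182 182.31818182] [447.2 -48.8  81. ]
346.77358490566036 152.8679245283019 53 [ 554.  -314.9   88. ]
```

View pics/c1.png

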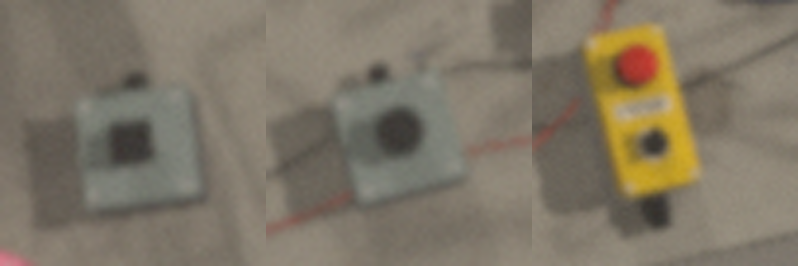

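The crop confirms it: the left grey box has the square head (top px 185,185), the right grey box has the round head (268,182), and the yellow box has its red mushroom at (347,153). The pink box is the decoy. World estimates are square (432,233), round (447,-49) and stop (554,-314). I'll go over with the fingers shut.

```bash
python3 -m creep '[{"translation":[48,-39,0],"angular":[0,0,0],"jaw":0},{"translation":[95,-78,0],"angular":[0,0,0],"jaw":0},{"translation":[143,-117,0],"angular":[0,0,0],"jaw":0},{"translation":[190,-156,0],"angular":[0,0,0],"jaw":0},{"translation":[238,-195,0],"angular":[0,0,0],"jaw":0},{"translation":[286,-234,0],"angular":[0,0,0],"jaw":0},{"translation":[333,-273,0],"angular":[0,0,0],"jaw":0},{"translation":[381,-312,0],"angular":[0,0,0],"jaw":0}]'
cat >> h.py <<'E'
from scipy.spatial.transform import Rotation as R
def to(x,y,z):
    o=ctrl.get_obs();return (R.from_rotvec(o["orientation"]).inv().apply(np.array([x,y,z])-o["ee_pos"])).round(1)
E
python3 -c "
from h import *
print(to(432.5,233,120),ctrl.get_obs()['ft_force'],ctrl.get_obs()['width'])"
```

```text
t: 1.95
ee_pos: [451.5, -198.9, 223.0]
orientation: [3.113, 0.421, 0.001]
ft_force: [-0.1, -0.2, -0.2]
width: 11.1
grasp_force: 0.0
[  96.2 -421.5  102.8] [-0.09249711 -0.15809671 -0.15585659] 11.052813172232026
```

```bash
python3 -m creep '[{"translation":[12,-53,0],"angular":[0,0,0],"jaw":0},{"translation":[24,-106,0],"angular":[0,0,0],"jaw":0},{"translation":[36,-159,10],"angular":[0,0,0],"jaw":0},{"translation":[49,-212,25],"angular":[0,0,0],"jaw":0},{"translation":[61,-265,40],"angular":[0,0,0],"jaw":0},{"translation":[73,-318,60],"angular":[0,0,0],"jaw":0},{"translation":[85,-371,80],"angular":[0,0,0],"jaw":0},{"translation":[96,-421,95],"angular":[0,0,0],"jaw":0}]'
python3 - <<'E'
from h import *
snap("top","t2.png",(130,140,310,240),4.4)
for n in("top","side"):
  print(n,proj(n,[ctrl.get_obs()["ee_pos"],[432.5,233,81]]).round(1).tolist())
  for l in("square_top","round_top","stop_top","square_box","round_box","control_box"):
    if n=="side": ctrl.get_image("side")
    print(l,[(np.round(r["rect"]).tolist(),round(r["score"],2)) for r in ctrl.look_for(n,l)])
snap("side","s2.png",(130,160,290,270),5)
im=ctrl.get_image("side")
g=cv2.cvtColor(im,cv2.COLOR_RGB2GRAY)
m=(g<65).astype(np.uint8)
n_,l,s,c=cv2.connectedComponentsWithStats(m)
for i in range(1,n_):
  if 150<c[i][0]<300 and 180<c[i][1]<260 and 20<s[i,4]<300: print(s[i],c[i].round(1),at_z("side",*c[i],78))
print(to(432.5,233,83))
E
```

```text
t: 2.95
ee_pos: [430.9, 232.7, 127.1]
orientation: [-3.113, -0.422, -0.0]
ft_force: [0.2, 0.1, -0.1]
width: 0.7
grasp_force: 0.0
top [[181.4, 183.3], [185.1, 184.7]]
square_top []
round_top [([261.0, 176.0, 275.0, 188.0], 0.6)]
stop_top [([341.0, 149.0, 351.0, 159.0], 0.63)]
square_box [([191.0, 175.0, 202.0, 193.0], 0.41)]
round_box [([253.0, 170.0, 286.0, 200.0], 0.74), ([344.0, 145.0, 352.0, 161.0], 0.73)]
control_box [([328.0, 142.0, 363.0, 195.0], 0.61)]
side [[183.9, 197.7], [184.9, 208.0]]
square_top [([180.0, 206.0, 187.0, 216.0], 0.4)]
round_top [([274.0, 181.0, 286.0, 189.0], 0.46)]
stop_top [([350.0, 142.0, 359.0, 153.0], 0.64), ([171.0, 204.0, 199.0, 236.0], 0.22)]
square_box [([170.0, 204.0, 197.0, 236.0], 0.95), ([122.0, 237.0, 164.0, 278.0], 0.81), ([180.0, 206.0, 191.0, 215.0], 0.69)]
round_box [([258.0, 181.0, 300.0, 217.0], 0.91)]
control_box [([336.0, 145.0, 382.0, 192.0], 0.93), ([274.0, 184.0, 288.0, 190.0], 0.44)]
[275 184  11  11  92] [279.8 188.5] [445.6 -47.7  78. ]
[267 201  30  16 159] [281.6 209.1] [370.6 -34.4  78. ]
[179 204  11  11  86] [183.9 209.3] [430.7 236.4  78. ]
[176 225  21  14 161] [186.3 231.3] [353.  238.9  78. ]
[ 1.8 -1.7 44.7]
```

View pics/s2.png

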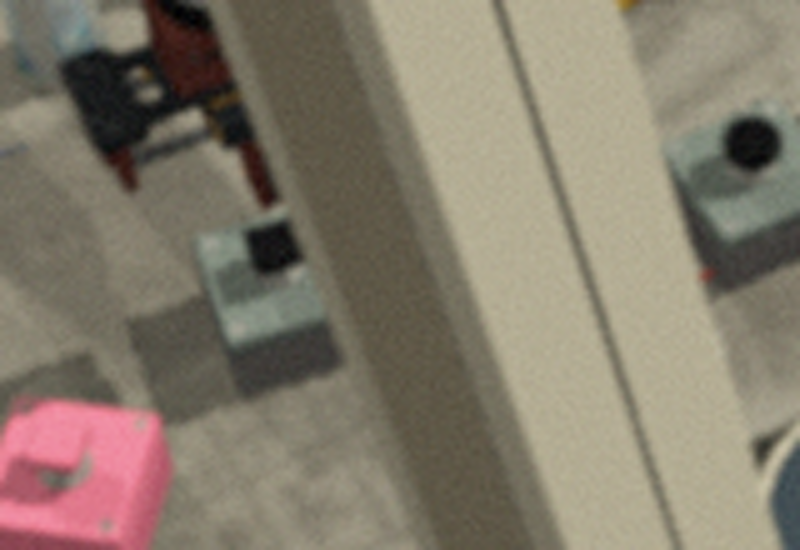

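The side crop shows the square head at (184,209), the round head at (280,188) and the gripper's red finger parts at (153,197) and (182,200). The finger geometry isn't clear, so I'll check the top crop.

View pics/t2.png

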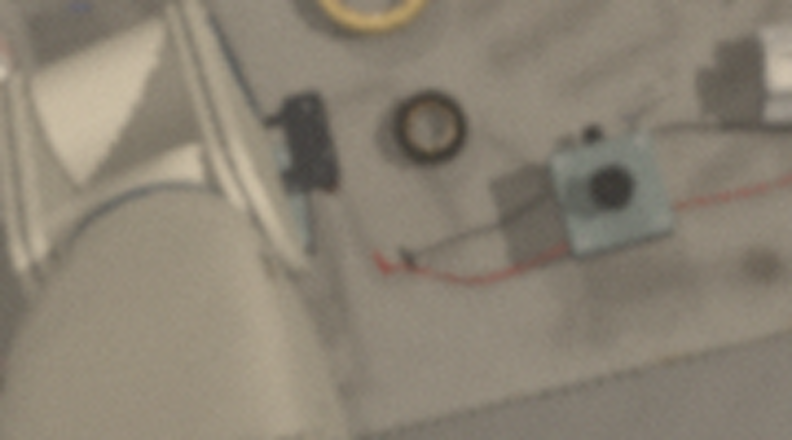

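```bash
python3 - <<'E'
from h import *
snap("side","s3.png",(110,120,240,220),6)
o=ctrl.get_obs();print(o["width"],o["grasp_force"],o["ee_pos"],o["ft_force"])
Rm=R.from_rotvec(o["orientation"]).as_matrix();p=np.array(o["ee_pos"])
print(proj("side",[p+Rm@[0,y,z] for z in(0,-80) for y in(-50,0,50)]).round(1))
E
```

```text
0.8577509000462441 0.0 [431.16941068 230.85752452 127.63880201] [ 0.05273916 -0.39982097 -0.56159077]
[[166.7 204.6]
 [183.6 197.9]
 [200.1 191.3]
 [162.  185.7]
 [179.7 178.8]
 [197.1 172.2]]
```

View pics/s3.png

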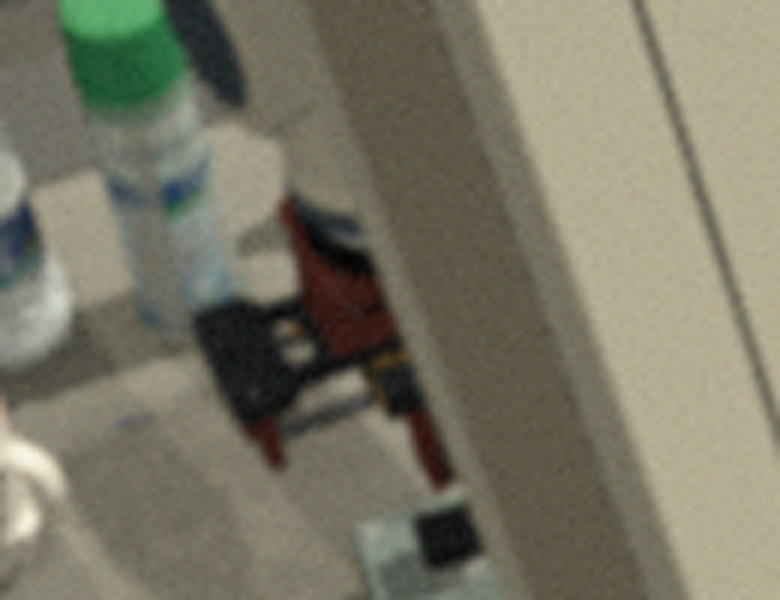

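The fingers are shut, and their tip in the side crop is at about (183,201), right over the square head. The outer knuckles sit about 50 mm higher and clear everything. Going down.

```bash
python3 -m creep '[{"translation":[1,-2,15],"angular":[0,0,0],"jaw":0},{"translation":[1,-2,30],"angular":[0,0,0],"jaw":0},{"translation":[1,-2,38],"angular":[0,0,0],"jaw":0},{"translation":[1,-2,41],"angular":[0,0,0],"jaw":0},{"translation":[1,-2,44],"angular":[0,0,0],"jaw":0},{"translation":[1,-2,47],"angular":[0,0,0],"jaw":0},{"translation":[1,-2,49],"angular":[0,0,0],"jaw":0},{"translation":[1,-2,50],"angular":[0,0,0],"jaw":0}]'
```

```text
t: 5.05
ee_pos: [431.8, 233.1, 77.9]
orientation: [-3.113, -0.421, -0.001]
ft_force: [-0.4, -0.6, 2.5]
width: 0.5
grasp_force: 1.3
```

In contact at about 3 N, with the plunger sliding. Pushing on towards home.

```bash
python3 -m creep '[{"translation":[0,0,1],"angular":[0,0,0],"jaw":0},{"translation":[0,0,2],"angular":[0,0,0],"jaw":0},{"translation":[0,0,3],"angular":[0,0,0],"jaw":0},{"translation":[0,0,4],"angular":[0,0,0],"jaw":0},{"translation":[0,0,4.5],"angular":[0,0,0],"jaw":0},{"translation":[0,0,5],"angular":[0,0,0],"jaw":0},{"translation":[0,0,5],"angular":[0,0,0],"jaw":0},{"translation":[0,0,5],"angular":[0,0,0],"jaw":0}]'
```

```text
t: 6.05
ee_pos: [431.8, 233.1, 72.8]
orientation: [-3.113, -0.421, -0.001]
ft_force: [0.9, -0.2, 4.7]
width: 1.0
grasp_force: 2.2
```

```bash
python3 -m creep '[{"translation":[0,0,0.5],"angular":[0,0,0],"jaw":0},{"translation":[0,0,1],"angular":[0,0,0],"jaw":0},{"translation":[0,0,1],"angular":[0,0,0],"jaw":0},{"translation":[0,0,1],"angular":[0,0,0],"jaw":0},{"translation":[0,0,1],"angular":[0,0,0],"jaw":0},{"translation":[0,0,1],"angular":[0,0,0],"jaw":0},{"translation":[0,0,1],"angular":[0,0,0],"jaw":0},{"translation":[0,0,1],"angular":[0,0,0],"jaw":0}]'
```

```text
t: 7.05
ee_pos: [431.9, 233.1, 71.9]
orientation: [-3.113, -0.421, -0.001]
ft_force: [0.1, -0.0, 6.9]
width: 0.3
grasp_force: 3.5
```

6.9 N at z=71.9 matches fully home (74) plus about 2.3 mm of cushion. I'll lift straight up and go to the round switch.

```bash
python3 -m creep '[{"translation":[0,0,-25],"angular":[0,0,0],"jaw":0},{"translation":[0,0,-50],"angular":[0,0,0],"jaw":0},{"translation":[-10,46,-50],"angular":[0,0,0],"jaw":0},{"translation":[-20,92,-50],"angular":[0,0,0],"jaw":0},{"translation":[-31,140,-50],"angular":[0,0,0],"jaw":0},{"translation":[-42,190,-50],"angular":[0,0,0],"jaw":0},{"translation":[-52,235,-50],"angular":[0,0,0],"jaw":0},{"translation":[-61,275.5,-50],"angular":[0,0,0],"jaw":0}]'
python3 - <<'E'
from h import *
print(to(446.5,-49,78),ctrl.get_obs()["ee_pos"])
im=ctrl.get_image("side")[:,:,::-1];cv2.imwrite("pics/s4.png",cv2.resize(im[140:280,110:390],None,fx=2.8,fy=2.8,interpolation=cv2.INTER_CUBIC))
g=cv2.cvtColor(im,cv2.COLOR_BGR2GRAY);m=(g<65).astype(np.uint8);n_,l,s,c=cv2.connectedComponentsWithStats(m)
for i in range(1,n_):
  if 170<c[i][0]<300 and 180<c[i][1]<225 and 20<s[i,4]<300: print(s[i],c[i].round(1),at_z("side",*c[i],70 if c[i][0]<220 else 78))
E
```

```text
t: 8.05
ee_pos: [445.1, -50.3, 121.2]
orientation: [-3.113, -0.42, 0.002]
ft_force: [0.3, 0.0, -0.0]
width: 0.2
grasp_force: 0.0
[ 1.8 -0.8 43.2] [445.0750272  -50.29193313 121.21961748]
[275 183  11  12  93] [279.9 188.3] [446.2 -48.   78. ]
[219 191   5  14  43] [221.2 198. ] [448.2 125.9  78. ]
[272 202  25  15 109] [283.  209.8] [367.4 -37.9  78. ]
[180 206  11  11  91] [184.7 210.9] [430.8 235.3  70. ]
```

View pics/s4.png

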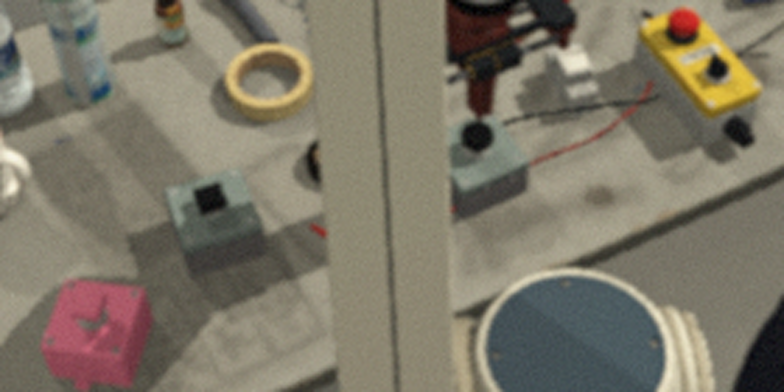

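The square head at (185,211) is now down and its box hasn't moved. The fingertip stands over the round head at (280,188). The mushroom shows at about (354,149). Pressing the round switch.

```bash
python3 -m creep '[{"translation":[1.5,-1,15],"angular":[0,0,0],"jaw":0},{"translation":[1.5,-1,27],"angular":[0,0,0],"jaw":0},{"translation":[1.5,-1,34],"angular":[0,0,0],"jaw":0},{"translation":[1.5,-1,37],"angular":[0,0,0],"jaw":0},{"translation":[1.5,-1,39],"angular":[0,0,0],"jaw":0},{"translation":[1.5,-1,41],"angular":[0,0,0],"jaw":0},{"translation":[1.5,-1,43],"angular":[0,0,0],"jaw":0},{"translation":[1.5,-1,44],"angular":[0,0,0],"jaw":0}]'
python3 -m creep '[{"translation":[0,0,1],"angular":[0,0,0],"jaw":0},{"translation":[0,0,2],"angular":[0,0,0],"jaw":0},{"translation":[0,0,3],"angular":[0,0,0],"jaw":0},{"translation":[0,0,4],"angular":[0,0,0],"jaw":0},{"translation":[0,0,4.5],"angular":[0,0,0],"jaw":0},{"translation":[0,0,5],"angular":[0,0,0],"jaw":0},{"translation":[0,0,5],"angular":[0,0,0],"jaw":0},{"translation":[0,0,5],"angular":[0,0,0],"jaw":0}]'
```

```text
t: 9.1
ee_pos: [447.4, -47.3, 77.8]
orientation: [-3.113, -0.421, -0.001]
ft_force: [0.5, 1.2, 2.3]
width: 0.4
grasp_force: 1.3
t: 10.1
ee_pos: [447.3, -47.4, 72.8]
orientation: [3.113, 0.421, 0.001]
ft_force: [1.0, 2.5, 3.8]
width: 0.6
grasp_force: 2.2
```

```bash
python3 -m creep '[{"translation":[0,0,0.5],"angular":[0,0,0],"jaw":0},{"translation":[0,0,1],"angular":[0,0,0],"jaw":0},{"translation":[0,0,1],"angular":[0,0,0],"jaw":0},{"translation":[0,0,1],"angular":[0,0,0],"jaw":0},{"translation":[0,0,1],"angular":[0,0,0],"jaw":0},{"translation":[0,0,1],"angular":[0,0,0],"jaw":0},{"translation":[0,0,1],"angular":[0,0,0],"jaw":0},{"translation":[0,0,1],"angular":[0,0,0],"jaw":0}]'
python3 -c "
from h import *
print(to(554,-314,92))
im=ctrl.get_image('side').astype(int);m=((im[:,:,0]>130)&(im[:,:,1]<80))[135:165,340:370];y,x=np.nonzero(m);print(len(x),x.mean()+340,y.mean()+135,at_z('side',x.mean()+340,y.mean()+135,87))"
```

```text
t: 11.1
ee_pos: [447.3, -47.5, 71.9]
orientation: [3.113, 0.421, 0.001]
ft_force: [-0.2, 1.9, 6.9]
width: 0.1
grasp_force: 3.5
[ 32.1 285.3 -20.1]
58 353.8448275862069 147.0 [ 552.  -312.4   87. ]
```

The round switch is home with the same reading. Going to the mushroom button at (553,-313).

```bash
python3 -m creep '[{"translation":[0,0,-30],"angular":[0,0,0],"jaw":0},{"translation":[0,0,-60],"angular":[0,0,0],"jaw":0},{"translation":[5,47,-60],"angular":[0,0,0],"jaw":0},{"translation":[10,95,-60],"angular":[0,0,0],"jaw":0},{"translation":[16,143,-60],"angular":[0,0,0],"jaw":0},{"translation":[21,190,-60],"angular":[0,0,0],"jaw":0},{"translation":[26,237,-60],"angular":[0,0,0],"jaw":0},{"translation":[31,284,-60],"angular":[0,0,0],"jaw":0}]'
python3 - <<'E'
from h import *
print(to(553,-313,92))
im=ctrl.get_image("side")[:,:,::-1];cv2.imwrite("pics/s5.png",cv2.resize(im[100:230,250:400],None,fx=4.5,fy=4.5,interpolation=cv2.INTER_CUBIC))
E
```

```text
t: 12.15
ee_pos: [552.0, -314.5, 130.9]
orientation: [-3.113, -0.421, 0.002]
ft_force: [1.3, 0.2, -0.2]
width: 0.5
grasp_force: 0.0
[ 1.4 -1.2 38.9]
```

View pics/s5.png

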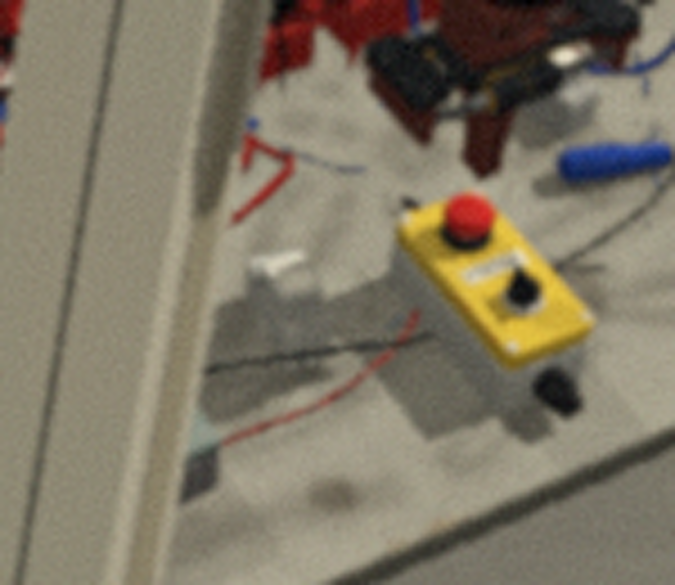

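The red fingertip at about (358,138) is right above the mushroom at (354,148). Tapping it.

```bash
python3 -m creep '[{"translation":[1,-1,15],"angular":[0,0,0],"jaw":0},{"translation":[1,-1,28],"angular":[0,0,0],"jaw":0},{"translation":[1,-1,36],"angular":[0,0,0],"jaw":0},{"translation":[1,-1,38.5],"angular":[0,0,0],"jaw":0},{"translation":[1,-1,40],"angular":[0,0,0],"jaw":0},{"translation":[1,-1,41.5],"angular":[0,0,0],"jaw":0},{"translation":[1,-1,43],"angular":[0,0,0],"jaw":0},{"translation":[1,-1,43],"angular":[0,0,0],"jaw":0}]'
```

```text
t: 13.2
ee_pos: [553.5, -311.7, 89.1]
orientation: [3.113, 0.421, 0.001]
ft_force: [0.6, 2.4, 3.5]
width: 0.2
grasp_force: 1.8
```

```bash
python3 -m creep '[{"translation":[0,0,1],"angular":[0,0,0],"jaw":0},{"translation":[0,0,1.5],"angular":[0,0,0],"jaw":0},{"translation":[0,0,2],"angular":[0,0,0],"jaw":0},{"translation":[0,0,2],"angular":[0,0,0],"jaw":0},{"translation":[0,0,2],"angular":[0,0,0],"jaw":0},{"translation":[0,0,2],"angular":[0,0,0],"jaw":0},{"translation":[0,0,2],"angular":[0,0,0],"jaw":0},{"translation":[0,0,2],"angular":[0,0,0],"jaw":0}]'
```

```text
t: 14.2
ee_pos: [553.5, -311.7, 87.2]
orientation: [3.113, 0.421, 0.001]
ft_force: [-0.0, 3.9, 6.7]
width: 0.4
grasp_force: 3.3
```

```bash
python3 -m creep '[{"translation":[0,0,0.5],"angular":[0,0,0],"jaw":0},{"translation":[0,0,0.5],"angular":[0,0,0],"jaw":0},{"translation":[0,0,-4],"angular":[0,0,0],"jaw":0},{"translation":[0,0,-15],"angular":[0,0,0],"jaw":0},{"translation":[0,0,-50],"angular":[0,0,0],"jaw":0},{"translation":[0,0,-90],"angular":[0,0,0],"jaw":0},{"translation":[-50,40,-120],"angular":[0,0,0],"jaw":0},{"translation":[-100,80,-120],"angular":[0,0,0],"jaw":0}]'
python3 - <<'E'
from h import *
a=ctrl.get_image("side")[:,:,::-1]
cv2.imwrite("pics/s6.png",cv2.resize(a[130:280,110:390],None,fx=2.8,fy=2.8,interpolation=cv2.INTER_CUBIC))
print(ctrl.get_obs()["ft_force"])
im=a[:,:,::-1].astype(int);m=((im[:,:,0]>130)&(im[:,:,1]<80))[135:165,340:370];y,x=np.nonzero(m);print(len(x),x.mean()+340,y.mean()+135)
g=cv2.cvtColor(a,cv2.COLOR_BGR2GRAY);m=(g<65).astype(np.uint8);n_,l,s,c=cv2.connectedComponentsWithStats(m)
for i in range(1,n_):
  if 170<c[i][0]<300 and 180<c[i][1]<225 and 20<s[i,4]<300: print(s[i],c[i].round(1),at_z("side",*c[i],70))
E
```

```text
t: 15.2
ee_pos: [484.1, -409.8, 209.4]
orientation: [3.109, 0.424, 0.005]
ft_force: [-0.4, -0.8, -0.8]
width: 0.6
grasp_force: 0.0
[-2.07708398 -3.38455994 -0.01715864]
57 353.8070175438597 147.05263157894737
[219 189  19  18 165] [228.4 198.5] [448.1 105.1  70. ]
[180 206  11  11  90] [184.7 211. ] [430.5 235.1  70. ]
```

View pics/s6.png

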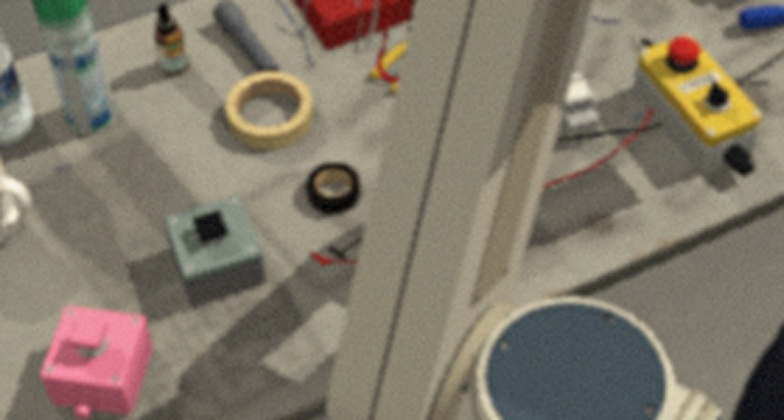

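The mushroom is back up at (354,147), the same pixel as before, and the control box hasn't moved. The square head at (185,211) is still in and the arm is clear. The arm hides the round box in this view, but its press gave the same force and depth as the square one. Handing in.

```bash
python3 -c "
from h import *
print(ctrl.close_job())"
```

```text
the job is handed in; nothing more can be done
None
```

Shutdown done in order and handed in at about 15 s: square then round switch pressed home at about 7 N each, then the mushroom tapped to about 4–5 of its 5 mm and seen back up; the arm hid the round box in the last picture, so that switch rests on its force and depth reading.

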